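# Find the binding cupboard door

## Robot

A 7-joint arm with a two-finger parallel gripper is mounted at the origin on the work surface. World frame = base frame: x ahead of the robot, y to its left, z up, the work surface at z = 0. Lengths are in mm, angles in rad, forces in N, time in s.
With the tool pointing down it reaches from about 400 to 750 mm from the base axis. Payload 19.5 kg.
Tool frame: the origin (TCP) lies at the very end of the fingers, on their centre line; the grasp point (between the pads) lies 19 mm behind it; z points along the fingers, y is the direction in which the jaws open and shut (so a half turn about z gives the same grasp; the last joint's range is limited). The gripper opens to 85 mm and grips with 20 to 120 N. Pads are 22 mm wide; open, the fingers measure 114 mm over their backs; the gripper's body (76 mm by 85 mm) begins 54 mm behind the grasp point. The pads swing forward as they close: fully open they stand 13 mm farther back than shut.
Start: joints at [-1.346, 0.707, -0.028, 1.485, 0.022, 0.951, -0.075], TCP at [151.585, 554.632, 231.268] pointing down, gripper open.
Joint ranges: [-2.71, 2.71], [-0.32, 2.16], [-1.57, 1.52], [0, 2.45], [-1.46, 4.6], [0, 2.02], [-2.83, 2.83]. Speed limits (rad/s): [1.89, 1.89, 2.57, 2.57, 3.01, 3.01, 3.01].

## Interface

Orientations are given as a rotation vector (axis times angle).
In Python, from plant import readout, snapshot, job, models gives the robot as it stands.
- The arm moves only by the shell command python3 -m crank 'ROWS'. ROWS is JSON, a list that holds one entry, the list of rows, each a list of 7 numbers: the gripper command: -1 is shut, 1 is fully open, values between are in proportion, then the shift along the tool's x, y, z in m, then the turn, a rotation vector about the tool's x, y, z in degrees. In form: [[[grip, dx, dy, dz, wx, wy, wz], ...]]. A call has exactly 8 rows; each row is the pose to reach, as a shift and turn from the pose measured when the call began, along the tool's axes at that moment; what a row does not reach only later rows make up. A row lasts 1/10 s, in which the tool goes at most 50 mm and 8.59 degrees, less where a joint would pass 70% of its speed; a pose out of reach is approached as far as the arm can. A call with a gripper value outside its range is refused whole. The fingers move at their own pace and stop on an object; the grip force is fixed at half the most. Time passes only in rows, so rows that repeat a pose let the fingers close, or fill a call up. It gives the time, the measured TCP pose, the force and the opening at its end, in the units of the state.
- readout.read_state(): the state, without advancing time (a new reading comes with each control period).
- snapshot(name): name is "side" or "top" or "wrist"; returns a dict with "pixels" (400x640x3 uint8, red, green, blue), "depth" (400x640 float32, mm along the optical axis (not along the pixel's ray), 0 where there is no reading), "fx", "fy", "cx", "cy" (pixels), "R" (3x3) and "t" (3): a world point X has camera coordinates R X + t; the wrist camera has in their place "hand_eye" (4x4, takes a point from camera to tool coordinates, whose origin is the TCP and whose axes are the flange's). Camera axes: x right, y down, z forward; pixel columns grow to the right and rows downward; lengths in mm; the calibration is good to about 2 mm. A picture is of the moment at which its call begins: read the wrist's pose just before it.
- job.job_done(): hands the job in, once; it reports no verdict.
Trained networks look in a picture, given as the dict that the camera call returned (one of the last four; its "shot" number tells which), for a name from the list of things; names that differ only in an ending like _2 or _b are one class to them, and where a whole thing is asked for, a point or a joint stands for the part that bears it (a point fixed in the world has none). Each returns a list of dicts, best first, with "confidence" (0 to 1); they miss things now and then, are a little off and sometimes report something else, mostly with a low value. They report only what shows in the picture. A call takes as long as a camera call.
- models.trace(query, picture): "region" (400x640 bool, what is visible of it) and "bbox" ([centre column, centre row, width, height] in pixels, round what is visible of it).
The state is a dict: "t": time; "joints": joint angles; "qd": joint speeds; "joint_torque": joint torques, N m; "tcp_pos": TCP position; "eef_rot": TCP orientation; "wrist_force": force on the tool from outside, world axes, zero at the start; "ft_torque": the same for the moment, N m; "width": finger opening in mm.
Only numpy, scipy, OpenCV 4.12 (cv2) and the standard library are available. Lean on these libraries where they do the work, as an engineer would, in place of code of your own. Each camera call takes 0.05 s, during which the arm holds its last target. There are 200 camera calls.

## Task

One of the two ajar doors of the small wooden craft cupboard binds partway through its swing. Push each door outward gently with the fingertips, without pinching or slamming it, and lean lightly on the one that binds for a moment to be sure, never forcing it. Leave the binding door fully shut and the free one wide open, with the glue bottle, jar and tin undisturbed.

Things in the scene. Friction and masses are not known exactly. Their poses are not given: they have to be found in the camera images.
- cupboard: Low brown wooden cupboard fixed to the table; 300 wide (y), 145 mm high. Origin: under its middle, on the table. Carcass from 77 mm before the origin (own -x, its open front, facing the robot) to 85 mm behind; +y is the left side seen from the robot. Two doors close the front; their upright hinge axes lie 91 mm before the origin (-x), 146 mm to either side (+y left, -y right).
- door_left (a joint): Hinge angle of the left door (+y side), rad: 0 shut (on soft buffers, 2 N/mm), grows as it swings out towards the robot, 1.9 wide open at its end stop. Starts ajar at 0.5 to 0.8. It has no spring and stays where left. 1 to 2 N at 110 mm from the hinge swings it while free. Exactly one door, either, binds at an unknown angle between 1.0 and 1.4; resistance then climbs by 1 to 1.5 N per mm of push there.
- door_right (a joint): Hinge angle of the right door (-y side), rad: 0 shut (on soft buffers, 2 N/mm), grows as it swings out towards the robot, 1.9 wide open at its end stop. Starts ajar at 0.5 to 0.8. It has no spring and stays where left. 1 to 2 N at 110 mm from the hinge swings it while free. Exactly one door, either, binds at an unknown angle between 1.0 and 1.4; resistance then climbs by 1 to 1.5 N per mm of push there.
- left_hinge (a point): Point on the left door's upright hinge axis, level with the door's top edge (150 mm above the table). To be sure of a bind, lean on it standing still for half a second with 5 to 10 N; more than 18 N on a door at any time strains its hinge. Push with fingertips; do not pinch door or knob. A free door goes on past 1.6 rad.
- right_hinge (a point): Point on the right door's upright hinge axis, level with the door's top edge (150 mm above the table). To be sure of a bind, lean on it standing still for half a second with 5 to 10 N; more than 18 N on a door at any time strains its hinge. Push with fingertips; do not pinch door or knob. A free door goes on past 1.6 rad.
- left_edge (a point): Top corner of the left door's free edge, 144 mm from the hinge axis, mid-thickness; moves with the door. Brown wood panel 12 mm thick, upright, from 12 to 150 mm above the table; a brass ball knob (18 mm, 26 mm proud) on its outer face, 128 mm from the hinge, 60 mm up. While ajar, a fingertip 30 to 40 mm below the top edge, 110 mm from the hinge, can push either face.
- right_edge (a point): Top corner of the right door's free edge, 144 mm from the hinge axis, mid-thickness; moves with the door. Brown wood panel 12 mm thick, upright, from 12 to 150 mm above the table; a brass ball knob (18 mm, 26 mm proud) on its outer face, 128 mm from the hinge, 60 mm up. While ajar, a fingertip 30 to 40 mm below the top edge, 110 mm from the hinge, can push either face.
- glue: White plastic bottle with a black cap, 60 mm across, 150 mm tall, standing loose beside the cupboard's left side. Origin: centre of its underside. Leave alone.
- jar: Amber glass jar with a steel cap, 64 mm across, 90 mm tall, standing loose beside the cupboard's right side. Origin: centre of its underside. Leave alone.
- tin: Flat steel tin, 60 x 90 x 35 mm, lying loose on the cupboard's top towards the back. Origin: centre of its underside. Leave alone.

How it is judged (in metres and radians):
On the way:
1. the binding door has been pushed out to where it binds and leaned on with more than 3.5 N of the fingers, standing still, for 0.3 s (((value of joint door_left between 0.85 and 1.52 rad and velocity of joint door_left between -0.15 and 0.15 rad/s and contact force between the fingers and door_left above 3.5 N) or (value of joint door_right between 0.85 and 1.52 rad and velocity of joint door_right between -0.15 and 0.15 rad/s and contact force between the fingers and door_right above 3.5 N))), for 0.3 s.
At the end, for the whole second after the job is handed in: One door (the free one) stands wide open, beyond 1.6 rad, and the other (the binding one) is shut to within 0.06 rad (about 8 mm at its edge), both at rest (((value of joint door_left above 1.6 rad and value of joint door_right below 0.06 rad) or (value of joint door_right above 1.6 rad and value of joint door_left below 0.06 rad)) and velocity of joint door_left between -0.05 and 0.05 rad/s and velocity of joint door_right between -0.05 and 0.05 rad/s); the robot touches nothing.
It fails at once if a door is pushed or pinched with more than 18 N (contact force between any of the fingers, the arm and door_left above 18 N or contact force between any of the fingers, the arm and door_right above 18 N).
It fails at once if a door is flung or slammed (faster than 2.5 rad/s) (velocity of joint any of door_left, door_right below -2.5 rad/s or velocity of joint any of door_left, door_right above 2.5 rad/s).
It fails at once if the bottle, jar or tin is moved by more than 20 mm (distance of any of glue, jar, tin from where it was at the start of the episode above 0.02 m).
It also fails if it takes over 72 s, if anything falls off the work surface, if the arm or the gripper's body presses on something with over 40 N, if the wrist force passes 120 N, or if a joint passes its speed limit or range.

## Working session

There is one attempt and no reset: what is moved stays moved. The work goes in short steps, Python scripts to look and compute and a shell command to move; the robot and the scene stay as the last step left them, time stands still between calls to the robot, and variables do not carry over. Pictures are saved under pics/ and viewed, about 8 in all and at most 12, crops included, and the job is handed in when it is done.

```bash
ls; mkdir -p pics; cat > h.py <<'E'
import numpy as np,cv2
from scipy.spatial.transform import Rotation as Ro
from plant import readout,snapshot,job,models
np.set_printoptions(precision=1,suppress=True)
def save(s,n): cv2.imwrite('pics/'+n,s['pixels'][:,:,::-1])
def cloud(s):
    v,u=np.mgrid[0:400,0:640]; d=s['depth']
    P=np.stack([(u-s['cx'])/s['fx']*d,(v-s['cy'])/s['fy']*d,d],-1)
    return (P-np.array(s['t']).ravel())@np.array(s['R'])   # R^T(P-t)
def st():
    s=readout.read_state()
    print('t',s['t'],'tcp',np.array(s['tcp_pos']),'F',np.array(s['wrist_force']),'w',s['width']);print(Ro.from_rotvec(s['eef_rot']).as_matrix());return s
E
python3 - <<'E'
from h import *
st()
for n in('top','side'):
    s=snapshot(n);save(s,n+'0.png');C=cloud(s)
    print(n,'cam at',-np.array(s['R']).T@np.array(s['t']).ravel())
    for q in('cupboard','door_left','door_right','glue','jar','tin'):
        r=models.trace(q,s)
        if r:
            m=r[0]['region']&(s['depth']>0);P=C[m]
            print(q,r[0]['confidence'],np.array(r[0]['bbox']),m.sum(),np.percentile(P,[3,50,97],axis=0).ravel() if len(P) else '')
E
```

```text
pics
t 0.0 tcp [151.5 554.4 230.8] F [ 0.1 -0.1  0. ] w 85.5999575159937
[[-1.   0.3 -0. ]
 [ 0.3  1.  -0. ]
 [-0.  -0.  -1. ]]
top cam at [ 534.    27.1 1054.6]
cupboard 0.96 [355.  203.7 133.4 127. ] 7940 [ 499.3 -185.1   55.6  634.1  -53.9  144.7  740.7   95.9  149.7]
door_left 0.7 [329.8 249.3  55.6  40.3] 405 [459.2 -39.4  37.1 501.2  10.  148.7 536.1  78.9 152.4]
door_right 0.9 [397.9 231.3  48.1  41.7] 611 [ 491.5 -194.3   33.3  539.5 -142.4  142.5  589.3  -97.7  151.6]
glue 0.79 [244.1 199.6  28.   25.2] 497 [610.8 222.4  29.6 632.1 240.5 103.4 659.4 269.3 151.3]
jar 0.82 [449.9 160.1  27.5  27.3] 651 [ 698.7 -336.4    6.9  723.7 -302.2   87.2  754.2 -281.6   92.5]
tin 0.8 [355.  172.8  37.7  35. ] 1022 [648.  -77.  161.3 682.5 -33.9 180.5 716.2   9.2 183.5]
side cam at [ 251.8 -373.   859.9]
cupboard 0.68 [345.8 236.3 167.3 153.3] 14349 [ 487.1 -198.7   11.3  603.6  -92.1  144.1  736.3   87.4  149.9]
door_left 0.88 [275.9 254.6  24.5  90.6] 809 [456.4 -45.6  20.2 483.9 -13.6 129.7 534.3  76.3 151.8]
door_right 0.94 [346.1 296.2  81.8  37.6] 2564 [ 489.3 -203.8   22.   536.7 -155.1  104.   584.8 -104.9  151.2]
glue 0.56 [259.4 168.4  34.7  49.5] 961 [609.2 220.6   8.1 628.4 235.3  86.6 657.9 264.  150.2]
jar 0.98 [462.5 300.4  41.7  46.7] 1242 [ 697.  -342.4   11.5  710.8 -316.4   80.7  748.6 -288.4   92.2]
tin 0.76 [355.8 199.5  48.7  43.4] 1417 [643.7 -84.5 150.3 674.4 -43.4 180.7 718.    2.9 183.3]
```

```bash
cat > geo.py <<'E'
from h import *
s=snapshot('top');C=cloud(s)
r=models.trace('cupboard',s)[0]['region']
m=r&(abs(C[...,2]-145)<8)
P=C[m][:,:2].astype(np.float32)
print('top rect',cv2.minAreaRect(P))
for n in('top','side'):
  s=snapshot(n);C=cloud(s)
  for q in('door_left','door_right'):
    t=models.trace(q,s)
    if not t: continue
    m=t[0]['region']&(abs(C[...,2]-150)<5)
    P=C[m][:,:2].astype(np.float32)
    print(n,q,len(P),cv2.minAreaRect(P),cv2.fitLine(P,cv2.DIST_HUBER,0,.01,.01).ravel())
E
python3 geo.py; python3 -c "
import cv2;import numpy as np
a=cv2.imread('pics/top0.png')[110:310,200:500];b=cv2.imread('pics/side0.png')[130:350,220:520]
cv2.imwrite('pics/c0.png',np.vstack([cv2.resize(a,(436,290)),cv2.resize(b,(436,310))]))"
```

```text
top rect ((607.2805786132812, -51.04423522949219), (266.5260925292969, 300.2528991699219), 10.392898559570312)
top door_left 286 ((505.24346923828125, 19.730087280273438), (140.71066284179688, 10.859553337097168), 62.67398452758789) [  0.5   0.9 505.1  19.5]
top door_right 299 ((541.4461669921875, -148.82907104492188), (12.292693138122559, 141.024169921875), 43.42953109741211) [   0.7   -0.7  540.1 -148. ]
side door_left 362 ((504.83544921875, 18.969615936279297), (143.19049072265625, 12.327584266662598), 62.734134674072266) [  0.5   0.9 502.1  14.2]
side door_right 482 ((540.49609375, -150.87387084960938), (13.577893257141113, 140.83509826660156), 43.0734977722168) [   0.7   -0.7  540.4 -152.3]
```

View pics/c0.png

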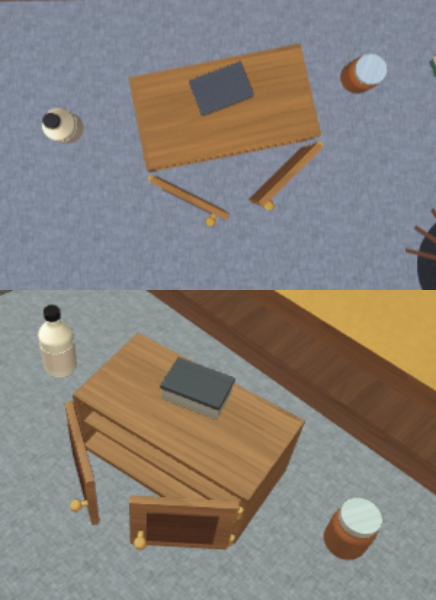

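Top view and side view: cupboard is turned about 10.4°, with both doors ajar. Door fits give left hinge ≈ (538, 83), θ≈0.66, and right hinge ≈ (590, −202), θ≈0.57. The hinge spacing comes out at 290 mm (292 expected). The tin, jar and glue are clear of the doors.

```bash
cat >> h.py <<'E'
yaw=np.radians(10.4);ex=np.array([np.cos(yaw),np.sin(yaw)]);ey=np.array([-ex[1],ex[0]])
HL=np.array([538,83.3]);HR=np.array([590.4,-202.2])
def geo(side,th,r,off):
    "point at r along door, off mm from midplane, + = inside face"
    H,a=(HL,-ey) if side=='L' else (HR,ey)
    d=a*np.cos(th)-ex*np.sin(th); n=a*np.sin(th)+ex*np.cos(th)
    return H+r*d+off*n
def go(x,y,z,s=None):
    s=s or readout.read_state();R=Ro.from_rotvec(s['eef_rot']).as_matrix()
    return R.T@(np.array([x,y,z])-s['tcp_pos'])
E
python3 - <<'E'
from h import *
s=st();R=Ro.from_rotvec(s['eef_rot']).as_matrix()
D=np.array([[-1,0,0],[0,1,0],[0,0,-1.]])
print('turn deg',np.degrees(Ro.from_matrix(R.T@D).as_rotvec()))
p=geo('L',.66,110,32);print('L start',p,'shift',go(*p,215))
for th in np.arange(.66,1.85,.1): print(th,geo('L',th,110,20),geo('R',th,110,20))
E
```

```text
t 1.1 tcp [151.6 554.6 231.3] F [ 0.6 -0.4 -1. ] w 85.05380759086424
[[-1.   0.3  0. ]
 [ 0.3  1.  -0. ]
 [-0.  -0.  -1. ]]
turn deg [ -0.    0.  -15.3]
L start [515.8 -29.1] shift [-505.2 -467.    16.3]
0.66 [505.1 -23.6] [ 521.7 -114. ]
0.76 [494.6 -19.7] [ 513.2 -121.3]
0.86 [484.5 -14.9] [ 505.5 -129.4]
0.96 [475.   -9.1] [ 498.7 -138.2]
1.06 [466.1  -2.3] [ 492.8 -147.7]
1.16 [457.9   5.3] [ 487.8 -157.7]
1.2599999999999998 [450.5  13.7] [ 483.9 -168.2]
1.3599999999999999 [444.   22.8] [ 481. -179.]
1.46 [438.4  32.5] [ 479.3 -190. ]
1.5599999999999998 [433.9  42.6] [ 478.6 -201.2]
1.6599999999999997 [430.3  53.2] [ 479.1 -212.3]
1.7599999999999998 [427.8  64.1] [ 480.6 -223.4]
```

```bash
python3 -m crank '[[[-1,-0.035,-0.032,0,0,0,-5],[-1,-0.07,-0.065,0,0,0,-10],[-1,-0.105,-0.097,0,0,0,-15.3],[-1,-0.14,-0.129,0,0,0,-15.3],[-1,-0.175,-0.162,0,0,0,-15.3],[-1,-0.21,-0.194,0,0,0,-15.3],[-1,-0.245,-0.226,0,0,0,-15.3],[-1,-0.28,-0.259,0,0,0,-15.3]]]'; python3 -c "
from h import *
s=st();print(go(*geo('L',.66,110,32),215))"
```

```text
t: 1.9
tcp_pos: [354.2, 229.4, 231.5]
eef_rot: [-0.001, 3.141, 0.0]
wrist_force: [1.6, 0.6, -0.7]
width: -0.2
t 1.9 tcp [354.2 229.4 231.5] F [ 1.6  0.6 -0.7] w -0.2292306361491812
[[-1. -0.  0.]
 [-0.  1.  0.]
 [-0.  0. -1.]]
[-161.5 -258.5   16.5]
```

```bash
python3 -m crank '[[[-1,-0.025,-0.04,0,0,0,0],[-1,-0.05,-0.08,0,0,0,0],[-1,-0.075,-0.12,0,0,0,0],[-1,-0.10,-0.16,0,0,0,0],[-1,-0.125,-0.2,0,0,0,0],[-1,-0.15,-0.24,0,0,0,0],[-1,-0.161,-0.258,0.008,0,0,0],[-1,-0.161,-0.258,0.016,0,0,0]]]'; python3 -c "
from h import *
s=st();print(go(*geo('L',.66,110,32),115));w=snapshot('side');save(w,'s1.png');save(snapshot('top'),'t1.png')
a=cv2.imread('pics/t1.png')[110:310,200:500];b=cv2.imread('pics/s1.png')[130:350,220:520]
cv2.imwrite('pics/c1.png',np.vstack([cv2.resize(a,(436,290)),cv2.resize(b,(436,310))]))"
```

```text
t: 2.7
tcp_pos: [516.2, -31.6, 214.9]
eef_rot: [0.006, 3.141, -0.001]
wrist_force: [0.1, -0.2, 1.1]
width: -0.3
t 2.7 tcp [516.2 -31.6 214.9] F [ 0.1 -0.2  1.1] w -0.33221264475340995
[[-1.  0.  0.]
 [ 0.  1. -0.]
 [-0. -0. -1.]]
[ 0.6  2.6 99.9]
```

View pics/c1.png

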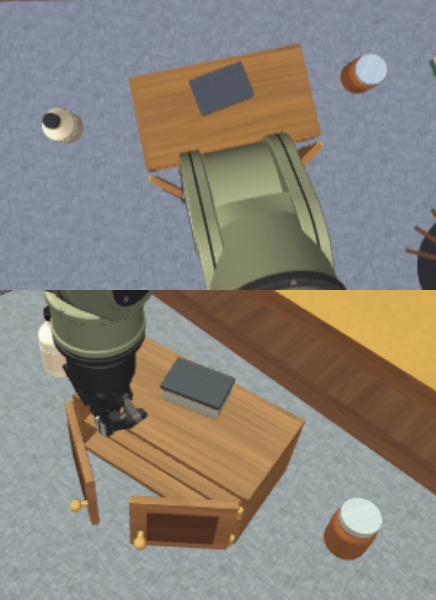

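The side view shows the shut fingers, around (125,420) in the crop, hanging above the gap between the left door and the carcass. That is clear to go down.

```bash
python3 -m crank '[[[-1,0,0.002,0.015,0,0,0],[-1,0,0.002,0.03,0,0,0],[-1,0,0.002,0.045,0,0,0],[-1,0,0.002,0.06,0,0,0],[-1,0,0.002,0.075,0,0,0],[-1,0,0.002,0.09,0,0,0],[-1,0,0.002,0.1,0,0,0],[-1,0,0.002,0.1,0,0,0]]]'
```

```text
t: 3.6
tcp_pos: [514.2, -25.7, 114.1]
eef_rot: [0.002, -3.139, -0.001]
wrist_force: [0.4, 0.3, 0.8]
width: 0.1
```

```bash
python3 -m crank '[[[-1,0.005,0.001,0,0,0,0],[-1,0.01,0.002,0,0,0,0],[-1,0.015,0.004,0,0,0,0],[-1,0.02,0.006,0,0,0,0],[-1,0.025,0.008,0,0,0,0],[-1,0.03,0.011,0,0,0,0],[-1,0.034,0.013,0,0,0,0],[-1,0.037,0.015,0,0,0,0]]]'
```

```text
t: 4.4
tcp_pos: [476.9, -10.5, 114.2]
eef_rot: [0.002, -3.139, -0.001]
wrist_force: [2.0, -0.4, -0.2]
width: -0.0
```

```bash
python3 -m crank '[[[-1,0.001,0.001,0,0,0,0],[-1,0.002,0.0015,0,0,0,0],[-1,0.003,0.002,0,0,0,0],[-1,0.004,0.003,0,0,0,0],[-1,0.005,0.0035,0,0,0,0],[-1,0.006,0.0045,0,0,0,0],[-1,0.0065,0.005,0,0,0,0],[-1,0.0065,0.005,0,0,0,0]]]'
```

```text
t: 5.2
tcp_pos: [470.2, -5.4, 114.2]
eef_rot: [0.002, -3.139, -0.001]
wrist_force: [-0.0, 0.5, 1.5]
width: 0.0
```

```bash
python3 -m crank '[[[-1,0.001,0.001,0,0,0,0],[-1,0.002,0.0015,0,0,0,0],[-1,0.003,0.0025,0,0,0,0],[-1,0.004,0.0035,0,0,0,0],[-1,0.005,0.0045,0,0,0,0],[-1,0.006,0.0055,0,0,0,0],[-1,0.0065,0.006,0,0,0,0],[-1,0.0065,0.006,0,0,0,0]]]'
cat > ang.py <<'E'
from h import *
import sys
s=st()
def ang(n,side,C,t):
    m=t['region']&(abs(C[...,2]-150)<5);P=C[m][:,:2].astype(np.float32)
    if len(P)<30: return print(n,side,'few',len(P))
    l=cv2.fitLine(P,cv2.DIST_HUBER,0,.01,.01).ravel();d=l[:2]; H,a=(HL,-ey) if side=='L' else (HR,ey)
    c=P.mean(0)-H; d=d*np.sign(d@c)
    e=P-H; f=lambda d:np.arctan2(-d@ex,d@a)
    k=e[np.argsort(np.hypot(*e.T))[-20:]].mean(0)
    print(n,side,len(P),'line %.2f  centre %.2f far end %.2f r %.0f'%(f(d),f(c),f(k),np.hypot(*k)))
for n in sys.argv[1:]:
    w=snapshot(n);C=cloud(w)
    for q,sd in(('door_left','L'),('door_right','R')):
        t=models.trace(q,w)
        if t: ang(n,sd,C,t[0])
E
python3 ang.py side
```

```text
t: 6.0
tcp_pos: [463.6, 0.6, 114.2]
eef_rot: [0.002, -3.139, -0.001]
wrist_force: [-0.7, -0.6, -0.1]
width: -0.0
t 6.0 tcp [463.6   0.6 114.2] F [-0.7 -0.6 -0.1] w -0.023065445430470493
[[-1. -0. -0.]
 [-0.  1.  0.]
 [ 0.  0. -1.]]
side L 106 line 1.04  centre 1.10 far end 1.10 r 141
side R 498 line 0.57  centre 0.60 far end 0.59 r 140
```

```bash
python3 -m crank '[[[-1,0.001,0.001,0,0,0,0],[-1,0.002,0.002,0,0,0,0],[-1,0.003,0.003,0,0,0,0],[-1,0.004,0.004,0,0,0,0],[-1,0.005,0.005,0,0,0,0],[-1,0.0055,0.006,0,0,0,0],[-1,0.0055,0.006,0,0,0,0],[-1,0.0055,0.006,0,0,0,0]]]'; python3 -c "
from h import *
st()"
```

```text
t: 6.95
tcp_pos: [458.0, 6.5, 114.2]
eef_rot: [0.002, -3.138, -0.001]
wrist_force: [-0.2, 0.2, -0.3]
width: 0.2
t 6.95 tcp [458.    6.5 114.2] F [-0.2  0.2 -0.3] w 0.203409358496628
[[-1. -0. -0.]
 [-0.  1.  0.]
 [ 0.  0. -1.]]
```

```bash
python3 -m crank '[[[-1,0.001,0.001,0,0,0,0],[-1,0.0015,0.002,0,0,0,0],[-1,0.0025,0.003,0,0,0,0],[-1,0.003,0.004,0,0,0,0],[-1,0.004,0.005,0,0,0,0],[-1,0.005,0.006,0,0,0,0],[-1,0.005,0.0065,0,0,0,0],[-1,0.005,0.0065,0,0,0,0]]]'
```

```text
t: 7.75
tcp_pos: [452.9, 13.1, 114.2]
eef_rot: [0.003, -3.138, -0.001]
wrist_force: [-0.4, -0.6, -0.2]
width: 0.2
```

```bash
python3 -m crank '[[[-1,0.001,0.001,0,0,0,0],[-1,0.0015,0.002,0,0,0,0],[-1,0.002,0.003,0,0,0,0],[-1,0.003,0.004,0,0,0,0],[-1,0.0035,0.005,0,0,0,0],[-1,0.0045,0.006,0,0,0,0],[-1,0.0045,0.007,0,0,0,0],[-1,0.0045,0.007,0,0,0,0]]]'
```

```text
t: 8.55
tcp_pos: [448.2, 20.2, 114.2]
eef_rot: [0.003, -3.138, -0.001]
wrist_force: [-0.0, -0.8, -0.1]
width: 0.0
```

```bash
python3 ang.py side
```

```text
t 8.55 tcp [448.2  20.2 114.2] F [-0.  -0.8 -0.1] w 0.013137269552160845
[[-1. -0. -0.]
 [-0.  1.  0.]
 [ 0.  0. -1.]]
side L 104 line 1.35  centre 1.33 far end 1.33 r 142
side R 457 line 0.57  centre 0.61 far end 0.60 r 137
```

```bash
python3 -m crank '[[[-1,0.0005,0.001,0,0,0,0],[-1,0.001,0.002,0,0,0,0],[-1,0.002,0.003,0,0,0,0],[-1,0.0025,0.004,0,0,0,0],[-1,0.003,0.005,0,0,0,0],[-1,0.0035,0.006,0,0,0,0],[-1,0.004,0.007,0,0,0,0],[-1,0.004,0.007,0,0,0,0]]]'
```

```text
t: 9.5
tcp_pos: [444.2, 27.3, 114.2]
eef_rot: [0.003, -3.138, -0.001]
wrist_force: [0.6, -0.4, 0.7]
width: 0.1
```

```bash
python3 -m crank '[[[-1,0.0005,0.001,0,0,0,0],[-1,0.001,0.002,0,0,0,0],[-1,0.0015,0.003,0,0,0,0],[-1,0.002,0.004,0,0,0,0],[-1,0.0025,0.005,0,0,0,0],[-1,0.003,0.006,0,0,0,0],[-1,0.003,0.007,0,0,0,0],[-1,0.003,0.007,0,0,0,0]]]'
```

```text
t: 10.3
tcp_pos: [441.0, 34.4, 114.2]
eef_rot: [0.003, -3.138, -0.001]
wrist_force: [-0.2, 0.2, 0.6]
width: -0.2
```

```bash
python3 -m crank '[[[-1,0.0015,0.003,0,0,0,0],[-1,0.003,0.006,0,0,0,0],[-1,0.0045,0.01,0,0,0,0],[-1,0.006,0.014,0,0,0,0],[-1,0.0075,0.018,0,0,0,0],[-1,0.009,0.022,0,0,0,0],[-1,0.01,0.026,0,0,0,0],[-1,0.01,0.027,0,0,0,0]]]'; python3 ang.py side
```

```text
t: 11.1
tcp_pos: [430.7, 61.9, 114.3]
eef_rot: [0.004, -3.137, -0.001]
wrist_force: [-1.3, -1.0, 0.3]
width: 0.2
t 11.1 tcp [430.7  61.9 114.3] F [-1.3 -1.   0.3] w 0.1983940912562955
[[-1. -0. -0.]
 [-0.  1.  0.]
 [ 0.  0. -1.]]
side L 246 line 1.73  centre 1.71 far end 1.71 r 140
```

```bash
python3 -m crank '[[[-1,0,-0.004,0,0,0,0],[-1,0,-0.01,0,0,0,0],[-1,0,-0.02,0,0,0,0],[-1,0,-0.02,-0.02,0,0,0],[-1,0,-0.02,-0.045,0,0,0],[-1,0,-0.02,-0.075,0,0,0],[-1,0,-0.02,-0.1,0,0,0],[-1,0,-0.02,-0.1,0,0,0]]]' && python3 -m crank '[[[-1,-0.02,-0.025,0,0,0,0],[-1,-0.04,-0.05,0,0,0,0],[-1,-0.06,-0.08,0,0,0,0],[-1,-0.08,-0.11,0,0,0,0],[-1,-0.1,-0.135,0,0,0,0],[-1,-0.107,-0.142,0,0,0,0],[-1,-0.107,-0.142,0,0,0,0],[-1,-0.107,-0.142,0,0,0,0]]]'; python3 ang.py side; python3 -c "
from h import *
print(go(*geo('R',.575,110,32),115))"
```

```text
t: 12.05
tcp_pos: [432.3, 40.4, 216.7]
eef_rot: [0.002, -3.141, -0.001]
wrist_force: [0.2, 0.4, -0.1]
width: -0.1
t: 12.85
tcp_pos: [538.8, -100.8, 216.2]
eef_rot: [0.002, -3.141, -0.002]
wrist_force: [0.2, 0.1, -0.3]
width: -0.1
t 12.85 tcp [ 538.8 -100.8  216.2] F [ 0.2  0.1 -0.3] w -0.09720713243170986
[[-1. -0. -0.]
 [-0.  1.  0.]
 [ 0.  0. -1.]]
side L 375 line 1.73  centre 1.71 far end 1.71 r 140
side R 497 line 0.57  centre 0.60 far end 0.58 r 139
[  0.9   0.3 101.7]
```

```bash
python3 -m crank '[[[-1,0,0,0.015,0,0,0],[-1,0,0,0.03,0,0,0],[-1,0,0,0.045,0,0,0],[-1,0,0,0.06,0,0,0],[-1,0,0,0.075,0,0,0],[-1,0,0,0.09,0,0,0],[-1,0,0,0.101,0,0,0],[-1,0,0,0.101,0,0,0]]]' && python3 -m crank '[[[-1,0.006,-0.005,0,0,0,0],[-1,0.012,-0.01,0,0,0,0],[-1,0.017,-0.014,0,0,0,0],[-1,0.021,-0.017,0,0,0,0],[-1,0.025,-0.021,0,0,0,0],[-1,0.029,-0.025,0,0,0,0],[-1,0.033,-0.029,0,0,0,0],[-1,0.034,-0.03,0,0,0,0]]]'; python3 ang.py side
```

```text
t: 13.8
tcp_pos: [538.5, -100.0, 114.8]
eef_rot: [0.005, -3.14, -0.002]
wrist_force: [0.5, -0.4, 0.4]
width: 0.1
t: 14.6
tcp_pos: [504.1, -130.7, 114.8]
eef_rot: [0.004, -3.139, -0.002]
wrist_force: [1.9, -0.1, 0.4]
width: -0.1
t 14.6 tcp [ 504.1 -130.7  114.8] F [ 1.9 -0.1  0.4] w -0.10418592678797055
[[-1. -0. -0.]
 [-0.  1.  0.]
 [ 0.  0. -1.]]
side L 324 line 1.75  centre 1.71 far end 1.72 r 141
side R 313 line 0.88  centre 0.93 far end 0.91 r 141
```

```bash
python3 -m crank '[[[-1,0.001,-0.001,0,0,0,0],[-1,0.0015,-0.002,0,0,0,0],[-1,0.002,-0.003,0,0,0,0],[-1,0.003,-0.004,0,0,0,0],[-1,0.004,-0.005,0,0,0,0],[-1,0.005,-0.006,0,0,0,0],[-1,0.005,-0.006,0,0,0,0],[-1,0.005,-0.006,0,0,0,0]]]'
```

```text
t: 15.55
tcp_pos: [499.4, -136.2, 114.7]
eef_rot: [0.004, -3.139, -0.002]
wrist_force: [-0.2, 0.2, -0.6]
width: 0.0
```

```bash
python3 -m crank '[[[-1,0.0005,-0.001,0,0,0,0],[-1,0.001,-0.002,0,0,0,0],[-1,0.0015,-0.0025,0,0,0,0],[-1,0.002,-0.003,0,0,0,0],[-1,0.003,-0.004,0,0,0,0],[-1,0.0035,-0.005,0,0,0,0],[-1,0.004,-0.006,0,0,0,0],[-1,0.004,-0.006,0,0,0,0]]]'; python3 -c "
from h import *
st()"
```

```text
t: 16.35
tcp_pos: [495.3, -142.5, 114.7]
eef_rot: [0.004, -3.139, -0.002]
wrist_force: [0.9, 0.2, -0.2]
width: 0.2
t 16.35 tcp [ 495.3 -142.5  114.7] F [ 0.9  0.2 -0.2] w 0.18171140635113342
[[-1. -0. -0.]
 [-0.  1.  0.]
 [ 0.  0. -1.]]
```

~1.05 rad. Continuing in small steps.

```bash
python3 -m crank '[[[-1,0.0005,-0.001,0,0,0,0],[-1,0.001,-0.002,0,0,0,0],[-1,0.0015,-0.0025,0,0,0,0],[-1,0.002,-0.003,0,0,0,0],[-1,0.0025,-0.004,0,0,0,0],[-1,0.003,-0.005,0,0,0,0],[-1,0.003,-0.006,0,0,0,0],[-1,0.003,-0.006,0,0,0,0]]]'
```

```text
t: 17.15
tcp_pos: [492.1, -148.6, 114.7]
eef_rot: [0.004, -3.139, -0.002]
wrist_force: [-0.4, 0.4, -0.1]
width: -0.0
```

```bash
python3 -m crank '[[[-1,0.0005,-0.001,0,0,0,0],[-1,0.001,-0.002,0,0,0,0],[-1,0.0015,-0.003,0,0,0,0],[-1,0.002,-0.004,0,0,0,0],[-1,0.0025,-0.005,0,0,0,0],[-1,0.003,-0.0055,0,0,0,0],[-1,0.003,-0.006,0,0,0,0],[-1,0.003,-0.006,0,0,0,0]]]'
```

```text
t: 17.95
tcp_pos: [489.0, -154.7, 114.7]
eef_rot: [0.003, -3.138, -0.002]
wrist_force: [-0.5, -0.1, 0.7]
width: -0.1
```

```bash
python3 -m crank '[[[-1,0.0005,-0.001,0,0,0,0],[-1,0.001,-0.002,0,0,0,0],[-1,0.0015,-0.003,0,0,0,0],[-1,0.002,-0.004,0,0,0,0],[-1,0.002,-0.005,0,0,0,0],[-1,0.0025,-0.0055,0,0,0,0],[-1,0.0025,-0.006,0,0,0,0],[-1,0.0025,-0.006,0,0,0,0]]]'; python3 ang.py side
```

```text
t: 18.75
tcp_pos: [486.4, -160.8, 114.6]
eef_rot: [0.003, -3.138, -0.002]
wrist_force: [-0.1, 1.2, 0.3]
width: 0.5
t 18.75 tcp [ 486.4 -160.8  114.6] F [-0.1  1.2  0.3] w 0.5048596158949116
[[-1. -0. -0.]
 [-0.  1.  0.]
 [ 0.  0. -1.]]
side L 208 line 1.75  centre 1.72 far end 1.73 r 141
side R 373 line 1.19  centre 1.22 far end 1.21 r 142
```

```bash
python3 -m crank '[[[-1,0.0005,-0.001,0,0,0,0],[-1,0.0005,-0.002,0,0,0,0],[-1,0.001,-0.003,0,0,0,0],[-1,0.0015,-0.004,0,0,0,0],[-1,0.0015,-0.0045,0,0,0,0],[-1,0.0015,-0.005,0,0,0,0],[-1,0.0015,-0.005,0,0,0,0],[-1,0.0015,-0.005,0,0,0,0]]]';python3 -c "
from h import *
st()"
```

```text
t: 19.7
tcp_pos: [484.9, -165.8, 114.7]
eef_rot: [0.003, -3.138, -0.002]
wrist_force: [-0.8, 0.2, 0.4]
width: -0.0
t 19.7 tcp [ 484.9 -165.8  114.7] F [-0.8  0.2  0.4] w -0.04312875849486156
[[-1. -0. -0.]
 [-0.  1.  0.]
 [ 0.  0. -1.]]
```

```bash
python3 -m crank '[[[-1,0.0005,-0.001,0,0,0,0],[-1,0.0005,-0.002,0,0,0,0],[-1,0.001,-0.003,0,0,0,0],[-1,0.0015,-0.004,0,0,0,0],[-1,0.0015,-0.005,0,0,0,0],[-1,0.0015,-0.006,0,0,0,0],[-1,0.0015,-0.006,0,0,0,0],[-1,0.0015,-0.006,0,0,0,0]]]';python3 -c "
from h import *
st()"
```

```text
t: 20.5
tcp_pos: [483.4, -171.8, 114.6]
eef_rot: [0.003, -3.138, -0.002]
wrist_force: [-0.3, 0.7, 0.1]
width: -0.0
t 20.5 tcp [ 483.4 -171.8  114.6] F [-0.3  0.7  0.1] w -0.02668795766528075
[[-1. -0. -0.]
 [-0.  1.  0.]
 [ 0.  0. -1.]]
```

```bash
python3 -m crank '[[[-1,0.0,-0.001,0,0,0,0],[-1,0.0005,-0.002,0,0,0,0],[-1,0.0005,-0.003,0,0,0,0],[-1,0.001,-0.004,0,0,0,0],[-1,0.001,-0.005,0,0,0,0],[-1,0.001,-0.006,0,0,0,0],[-1,0.001,-0.006,0,0,0,0],[-1,0.001,-0.006,0,0,0,0]]]';python3 ang.py side
```

```text
t: 21.3
tcp_pos: [482.6, -177.7, 114.7]
eef_rot: [0.004, -3.138, -0.002]
wrist_force: [2.5, 4.7, 0.8]
width: -0.2
t 21.3 tcp [ 482.6 -177.7  114.7] F [2.5 4.7 0.8] w -0.1741080361901917
[[-1. -0. -0.]
 [-0.  1.  0.]
 [ 0.  0. -1.]]
side L 322 line 1.80  centre 0.23 far end 0.47 r 298
side R 363 line 1.34  centre 1.37 far end 1.35 r 142
```

The force has jumped to about 5 N at about 1.35 rad, so the right door binds there. I'll lean 2 mm more and hold.

```bash
python3 -m crank '[[[-1,0.0,-0.001,0,0,0,0],[-1,0.0,-0.002,0,0,0,0],[-1,0.0,-0.002,0,0,0,0],[-1,0.0,-0.002,0,0,0,0],[-1,0,-0.002,0,0,0,0],[-1,0,-0.002,0,0,0,0],[-1,0,-0.002,0,0,0,0],[-1,0,-0.002,0,0,0,0]]]';python3 -c "
from h import *
st()"
```

```text
t: 22.25
tcp_pos: [482.5, -179.3, 114.7]
eef_rot: [0.004, -3.138, -0.003]
wrist_force: [1.1, 6.1, 0.6]
width: -0.3
t 22.25 tcp [ 482.5 -179.3  114.7] F [1.1 6.1 0.6] w -0.32025029517940484
[[-1. -0. -0.]
 [-0.  1.  0.]
 [ 0.  0. -1.]]
```

```bash
python3 -m crank '[[[-1,0.0,-0.001,0,0,0,0],[-1,0.0,-0.001,0,0,0,0],[-1,0.0,-0.001,0,0,0,0],[-1,0.0,-0.001,0,0,0,0],[-1,0,-0.001,0,0,0,0],[-1,0,-0.001,0,0,0,0],[-1,0,-0.001,0,0,0,0],[-1,0,-0.001,0,0,0,0]]]';python3 ang.py side
```

```text
t: 23.05
tcp_pos: [482.5, -179.8, 114.7]
eef_rot: [0.005, -3.138, -0.004]
wrist_force: [0.8, 7.3, 0.8]
width: -0.1
t 23.05 tcp [ 482.5 -179.8  114.7] F [0.8 7.3 0.8] w -0.10671731007740778
[[-1. -0. -0.]
 [-0.  1.  0.]
 [ 0.  0. -1.]]
side L few 2
side R 331 line 1.36  centre 1.39 far end 1.38 r 142
```

Bind confirmed: about 7 N held still at about 1.37 rad. Now I'll back off gently, rise, and go around to the outer face.

```bash
python3 -m crank '[[[-1,0,0.001,0,0,0,0],[-1,0,0.002,0,0,0,0],[-1,0,0.004,0,0,0,0],[-1,0,0.01,0,0,0,0],[-1,0,0.02,0,0,0,0],[-1,0,0.022,-0.03,0,0,0],[-1,0,0.022,-0.065,0,0,0],[-1,0,0.022,-0.1,0,0,0]]]'&& python3 -m crank '[[[-1,0,-0.03,0,0,0,0],[-1,0,-0.06,0,0,0,0],[-1,0,-0.088,0,0,0,0],[-1,0,-0.088,0,0,0,0],[-1,0,-0.088,0.02,0,0,0],[-1,0,-0.088,0.04,0,0,0],[-1,0,-0.088,0.04,0,0,0],[-1,0,-0.088,0.04,0,0,0]]]';python3 ang.py side; python3 -c "
from h import *
for th in [1.36,1.3,1.2,1.1,1,.9,.8,.7,.6,.5,.4,.3,.2,.1,.05,0]: print(th,geo('R',th,110,-22))"
```

```text
t: 24.0
tcp_pos: [482.4, -157.3, 215.9]
eef_rot: [0.006, -3.137, -0.004]
wrist_force: [0.2, 0.1, -0.7]
width: -0.2
t: 24.8
tcp_pos: [482.7, -244.5, 176.1]
eef_rot: [0.007, -3.137, -0.004]
wrist_force: [0.2, 0.4, 0.2]
width: -0.1
t 24.8 tcp [ 482.7 -244.5  176.1] F [0.2 0.4 0.2] w -0.108411072948218
[[-1. -0. -0.]
 [-0.  1.  0.]
 [ 0.  0. -1.]]
side L few 0
side R 188 line 1.29  centre 1.32 far end 1.31 r 142
1.36 [ 479.8 -221. ]
1.3 [ 478.9 -214.3]
1.2 [ 478.2 -203.1]
1.1 [ 478.7 -191.9]
1 [ 480.3 -180.8]
0.9 [ 483.  -169.9]
0.8 [ 486.7 -159.4]
0.7 [ 491.5 -149.2]
0.6 [ 497.3 -139.6]
0.5 [ 504.  -130.6]
0.4 [ 511.6 -122.4]
0.3 [ 520.  -114.9]
0.2 [ 529.  -108.3]
0.1 [ 538.7 -102.6]
0.05 [ 543.7 -100.2]
0 [548.9 -98. ]
```

```bash
python3 -m crank '[[[-1,0,0,0.015,0,0,0],[-1,0,0,0.03,0,0,0],[-1,0,0,0.045,0,0,0],[-1,0,0,0.061,0,0,0],[-1,0.001,0.006,0.061,0,0,0],[-1,0.002,0.012,0.061,0,0,0],[-1,0.003,0.018,0.061,0,0,0],[-1,0.003,0.023,0.061,0,0,0]]]'&& python3 -m crank '[[[-1,0,0.005,0,0,0,0],[-1,0.001,0.011,0,0,0,0],[-1,0.001,0.017,0,0,0,0],[-1,0.001,0.023,0,0,0,0],[-1,0,0.029,0,0,0,0],[-1,0,0.035,0,0,0,0],[-1,-0.001,0.041,0,0,0,0],[-1,-0.002,0.046,0,0,0,0]]]';python3 ang.py side
```

```text
t: 25.75
tcp_pos: [479.8, -221.3, 116.5]
eef_rot: [0.006, -3.139, -0.002]
wrist_force: [0.5, 0.1, -0.3]
width: -0.4
t: 26.55
tcp_pos: [481.7, -174.7, 116.5]
eef_rot: [0.007, -3.139, -0.003]
wrist_force: [-0.1, -1.4, -0.4]
width: 0.0
t 26.55 tcp [ 481.7 -174.7  116.5] F [-0.1 -1.4 -0.4] w 0.018783442969093227
[[-1. -0. -0.]
 [-0.  1.  0.]
 [ 0.  0. -1.]]
side L 139 line 1.78  centre 1.72 far end 1.72 r 141
side R 234 line 0.96  centre 0.99 far end 0.97 r 141
```

```bash
python3 -m crank '[[[-1,-0.002,0.006,0,0,0,0],[-1,-0.003,0.011,0,0,0,0],[-1,-0.005,0.016,0,0,0,0],[-1,-0.008,0.022,0,0,0,0],[-1,-0.011,0.028,0,0,0,0],[-1,-0.015,0.034,0,0,0,0],[-1,-0.018,0.039,0,0,0,0],[-1,-0.022,0.044,0,0,0,0]]]'&& python3 -m crank '[[[-1,-0.004,0.005,0,0,0,0],[-1,-0.008,0.009,0,0,0,0],[-1,-0.012,0.012,0,0,0,0],[-1,-0.016,0.016,0,0,0,0],[-1,-0.02,0.019,0,0,0,0],[-1,-0.024,0.021,0,0,0,0],[-1,-0.024,0.021,0,0,0,0],[-1,-0.024,0.021,0,0,0,0]]]';python3 ang.py side
```

```text
t: 27.5
tcp_pos: [503.7, -130.3, 116.5]
eef_rot: [0.008, -3.139, -0.003]
wrist_force: [-1.1, -0.9, -0.0]
width: -0.0
t: 28.3
tcp_pos: [527.6, -109.2, 116.5]
eef_rot: [0.008, -3.139, -0.003]
wrist_force: [-0.2, -0.2, 0.4]
width: 0.3
t 28.3 tcp [ 527.6 -109.2  116.5] F [-0.2 -0.2  0.4] w 0.27836012937962784
[[-1. -0. -0.]
 [-0.  1.  0.]
 [ 0.  0. -1.]]
side L 378 line 1.72  centre 1.71 far end 1.71 r 140
side R 193 line 0.24  centre 0.31 far end 0.28 r 54
```

```bash
python3 -m crank '[[[-1,-0.002,0.001,0,0,0,0],[-1,-0.004,0.002,0,0,0,0],[-1,-0.006,0.003,0,0,0,0],[-1,-0.008,0.005,0,0,0,0],[-1,-0.01,0.006,0,0,0,0],[-1,-0.012,0.007,0,0,0,0],[-1,-0.014,0.008,0,0,0,0],[-1,-0.014,0.008,0,0,0,0]]]'&& python3 -m crank '[[[-1,-0.001,0.001,0,0,0,0],[-1,-0.002,0.001,0,0,0,0],[-1,-0.003,0.001,0,0,0,0],[-1,-0.004,0.002,0,0,0,0],[-1,-0.005,0.002,0,0,0,0],[-1,-0.006,0.003,0,0,0,0],[-1,-0.006,0.003,0,0,0,0],[-1,-0.006,0.003,0,0,0,0]]]'; python3 -c "
from h import *
st()"
```

```text
t: 29.25
tcp_pos: [541.8, -101.0, 116.5]
eef_rot: [0.008, -3.139, -0.003]
wrist_force: [0.0, 0.0, -0.2]
width: -0.1
t: 30.05
tcp_pos: [547.9, -97.9, 116.5]
eef_rot: [0.008, -3.139, -0.003]
wrist_force: [-0.2, -0.2, 0.4]
width: -0.1
t 30.05 tcp [547.9 -97.9 116.5] F [-0.2 -0.2  0.4] w -0.13044496384526647
[[-1. -0. -0.]
 [-0.  1.  0.]
 [ 0.  0. -1.]]
```

Not on the buffer yet. I'll go on 3 mm at a time.

```bash
python3 -m crank '[[[-1,-0.0005,0,0,0,0,0],[-1,-0.001,0,0,0,0,0],[-1,-0.0015,0,0,0,0,0],[-1,-0.002,0,0,0,0,0],[-1,-0.0025,0,0,0,0,0],[-1,-0.003,0,0,0,0,0],[-1,-0.003,0,0,0,0,0],[-1,-0.003,0,0,0,0,0]]]'; python3 ang.py side
```

```text
t: 30.85
tcp_pos: [551.0, -97.9, 116.6]
eef_rot: [0.008, -3.14, -0.003]
wrist_force: [-0.9, 0.7, 0.4]
width: 0.0
t 30.85 tcp [551.  -97.9 116.6] F [-0.9  0.7  0.4] w 0.03154367060646242
[[-1. -0. -0.]
 [-0.  1.  0.]
 [ 0.  0. -1.]]
side L 405 line 1.73  centre 1.72 far end 1.72 r 141
side R 188 line 0.02  centre 0.09 far end 0.06 r 57
```

```bash
python3 -m crank '[[[-1,-0.0005,0,0,0,0,0],[-1,-0.001,0,0,0,0,0],[-1,-0.0015,0,0,0,0,0],[-1,-0.002,0,0,0,0,0],[-1,-0.0025,0,0,0,0,0],[-1,-0.003,0,0,0,0,0],[-1,-0.003,0,0,0,0,0],[-1,-0.003,0,0,0,0,0]]]'; python3 -c "
from h import *
st()"
```

```text
t: 31.8
tcp_pos: [554.0, -98.0, 116.6]
eef_rot: [0.008, -3.14, -0.003]
wrist_force: [0.0, 0.9, -0.6]
width: 0.3
t 31.8 tcp [554.  -98.  116.6] F [ 0.   0.9 -0.6] w 0.2825571075639345
[[-1. -0. -0.]
 [-0.  1.  0.]
 [ 0.  0. -1.]]
```

```bash
python3 -m crank '[[[-1,-0.0005,0,0,0,0,0],[-1,-0.001,0,0,0,0,0],[-1,-0.0015,0,0,0,0,0],[-1,-0.002,0,0,0,0,0],[-1,-0.0025,0,0,0,0,0],[-1,-0.003,0,0,0,0,0],[-1,-0.003,0,0,0,0,0],[-1,-0.003,0,0,0,0,0]]]'; python3 ang.py side
```

```text
t: 32.6
tcp_pos: [556.7, -97.8, 116.5]
eef_rot: [0.008, -3.139, -0.003]
wrist_force: [-4.0, 2.1, 1.4]
width: -0.2
t 32.6 tcp [556.7 -97.8 116.5] F [-4.   2.1  1.4] w -0.2283744725753233
[[-1. -0. -0.]
 [-0.  1.  0.]
 [ 0.  0. -1.]]
side L 401 line 1.73  centre 1.72 far end 1.72 r 141
side R 402 line 1.41  centre 0.24 far end 0.41 r 343
```

The buffer is felt at about 4 N, so the door is shut. Backing off slowly, then up and away.

```bash
python3 -m crank '[[[-1,0.0005,0,0,0,0,0],[-1,0.001,0,0,0,0,0],[-1,0.002,0,0,0,0,0],[-1,0.003,0,0,0,0,0],[-1,0.006,0,0,0,0,0],[-1,0.015,0,0,0,0,0],[-1,0.03,0,-0.01,0,0,0],[-1,0.04,0,-0.03,0,0,0]]]'&& python3 -m crank '[[[-1,0,0,-0.03,0,0,0],[-1,0,0,-0.07,0,0,0],[-1,0,0,-0.1,0,0,0],[-1,0.02,-0.04,-0.12,0,0,0],[-1,0.04,-0.08,-0.12,0,0,0],[-1,0.06,-0.12,-0.12,0,0,0],[-1,0.06,-0.16,-0.12,0,0,0],[-1,0.06,-0.16,-0.12,0,0,0]]]'; python3 ang.py side top; python3 -c "
from h import *
save(snapshot('side'),'s2.png');save(snapshot('top'),'t2.png')
a=cv2.imread('pics/t2.png')[110:310,200:500];b=cv2.imread('pics/s2.png')[130:350,220:520]
cv2.imwrite('pics/c2.png',np.vstack([cv2.resize(a,(436,290)),cv2.resize(b,(436,310))]))"
```

```text
t: 33.55
tcp_pos: [515.4, -98.0, 146.1]
eef_rot: [0.008, -3.137, -0.003]
wrist_force: [-0.7, -0.4, 0.7]
width: -0.3
t: 34.35
tcp_pos: [455.2, -263.7, 265.8]
eef_rot: [-0.002, -3.137, -0.0]
wrist_force: [0.8, 1.1, -0.0]
width: -0.3
t 34.35 tcp [ 455.2 -263.7  265.8] F [ 0.8  1.1 -0. ] w -0.3432326651498977
[[-1.  0. -0.]
 [ 0.  1.  0.]
 [ 0.  0. -1.]]
side R few 0
top L 299 line 1.73  centre 1.75 far end 1.73 r 137
top R 288 line -0.01  centre -0.02 far end -0.01 r 138
```

View pics/c2.png

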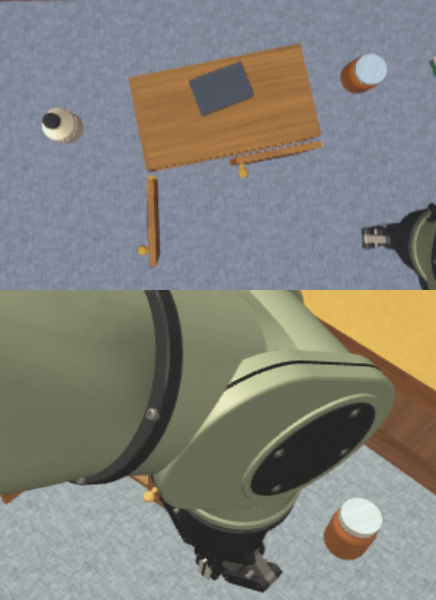

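The top view shows the left door wide open (crop (153,220), 1.73 rad) and the right door flush with the front ((275,153), about 0 rad). The glue, jar and tin are where they started, and the arm is clear.

```bash
python3 -c "
from plant import job; print(job.job_done())"
```

```text
the job is handed in; nothing more can be done
None
```

The right door is the one that binds. It is now fully shut, the left door is wide open, and I have handed the job in; no verdict was reported.

- **Left door:** it swung freely to about 1.73 rad with no resistance beyond sensor noise of about 1 to 2 N, and I left it there.
- **Right door:** resistance climbed from about 1.35 rad. I leaned on it standing still at 5 to 7 N for over a second. I then pushed it shut from its outer face until the buffer gave about 4 N.
- **Last checks:** from the top camera, the left door measured 1.73 rad and the right about -0.01 rad, so both meet the targets. The glue bottle, jar and tin looked unmoved in that picture; I did not re-measure them. The arm was clear of everything, and the clock stood at about 34 s of the 72 s allowed.
- **Readings that failed or disagreed:** several side-camera door readings were unusable. In the last pair of pictures the arm blocked that camera completely, so the final angles rest on the top camera alone. Forces were only read at the end of each move, and the highest seen was about 7 N, against the 18 N limit.

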